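# Unstack the centre tiles and set each in its mosaic board

## Robot

A 7-joint arm with a two-finger parallel gripper is mounted at the origin on the work surface. World frame = base frame: x ahead of the robot, y to its left, z up, the work surface at z = 0. Lengths are in m, angles in rad, forces in N, time in s.
With the tool pointing down it reaches from about 0.35 to 0.9 m from the base axis. Payload 8.1 kg.
Tool frame: the origin (TCP) lies midway between the tips of the shut fingers; the grasp point (between the pads) lies 19 mm behind it; z points along the fingers, y is the line along which they close (so a half turn about z gives the same grasp; the last joint's range is limited). The gripper opens to 92 mm and grips with 3 to 60 N. Pads are 19 mm wide; open, the fingers measure 130 mm over their backs; the gripper's body (75 mm by 190 mm) begins 47 mm behind the grasp point.
Start: joints at [1.239, 0.434, 0.025, 1.573, -0.012, 1.134, -0.075], TCP at [0.142, -0.609, 0.227] pointing down, gripper open.
Joint ranges: [-2.62, 2.62], [-0.44, 2.09], [-1.27, 1.32], [0.08, 2.57], [-1.32, 4.46], [0.12, 2], [-2.74, 2.74]. Speed limits (rad/s): [2.22, 2.22, 3.01, 3.01, 3.14, 3.14, 3.14].

## Interface

Orientations are given as a rotation vector (axis times angle).
In Python, from cell import arm gives the robot as it stands.
- The arm moves only by the tool carry_out, never from a script. Its arguments are lists of equal length, an entry for each row: "claw": the finger opening in cm, from 0 to 9.18; "delta_pos": the shift along the tool's x, y, z in cm, a list of three; "angular": the turn, a rotation vector about the tool's x, y, z in rad, a list of three. In form: {"claw": [claw, ...], "delta_pos": [[dx, dy, dz], ...], "angular": [[ax, ay, az], ...]}. A call has 1 to 20 rows; each row shifts and turns the commanded pose from where the row before left it, along the tool's axes as they then stand; what a row does not reach is not made up. A row lasts 1/10 s, in which the tool goes at most 50 mm and 8.59 degrees, less where a joint would pass 70% of its speed; a pose out of reach is approached as far as the arm can. A call with a gripper value outside its range is refused whole. The fingers move at their own pace and stop on an object; "force" is the grip in N (left out, the last holds). Time passes only in rows, so rows that do not move let the fingers close. It gives the time, the measured TCP pose, the force, the opening and the grip force at its end, in the units of the state.
- arm.observe(): the state, without advancing time (a new reading comes with each control period).
- arm.get_image(name): name is "scene" or "side" or "wrist"; returns a dict with "frame" (420x560x3 uint8, red, green, blue), "mtx" (3x3 intrinsics, pixels), "T" (4x4, takes a point from camera to world coordinates). Camera axes: x right, y down, z forward; pixel columns grow to the right and rows downward; lengths in m; the calibration is good to about 2 mm. The wrist camera is an equidistant fisheye: a pixel r from the principal point sees the ray r / f radians off the axis. A picture is of the moment at which its call begins. There is no depth.
- arm.sign_off(): hands the job in; it is judged then, once.
Trained networks look in a picture, given as the dict that the camera call returned (one of the last four; its "shot" number tells which), for a name from the list of things; names that differ only in an ending like _2 or _b are one class to them, and where a whole thing is asked for, a point or a joint stands for the part that bears it (a point fixed in the world has none). Each returns a list of dicts, best first, with "conf" (0 to 1); they miss things now and then, are a little off and sometimes report something else, mostly with a low value. They report only what shows in the picture. A call takes as long as a camera call. They do not tell look-alikes from the thing itself.
- arm.look_for(label, picture): "centre" ([column, row] as shares, 0 to 1, of the picture: columns of its width, rows of its height, amid what is visible of it).
- arm.trace(label, picture): "region" (420x560 bool, what is visible of it) and "centre" ([column, row] as shares, 0 to 1, of the picture: columns of its width, rows of its height, amid what is visible of it).
- arm.place_of(label, picture): "centre" ([column, row] as shares, 0 to 1, of the picture: columns of its width, rows of its height: a listed point, or the origin of a listed thing).
The state is a dict: "clock": time; "joints": joint angles; "dq": joint speeds; "joint_efforts": joint torques, N m; "position": TCP position; "ee_rot": TCP orientation; "force": force on the tool from outside, world axes, zero at the start; "ft_torque": the same for the moment, N m; "width": opening from 0.0 (shut) to 1.0 (fully open); "gripper_force": force on a finger pad.
Only numpy, scipy, OpenCV 4.12 (cv2) and the standard library are available. Lean on these libraries where they do the work, as an engineer would, in place of code of your own. Each camera call takes 0.05 s, during which the arm holds its last target. There are 200 camera calls.

## Task

Take the two stacks of tiles apart and set each of the five tiles into the mosaic board whose opening has the same shape and size (the small square in the small square opening, the large square in the large one), so that it lies flat on the bare wood inside the ring of glued pieces and not on top of them. The tiles chip: carry them one at a time, keep hold of each until it is down, and do not drop any.

Things in the scene. Friction and masses are not known exactly. Their poses are not given: they have to be found in the camera images.
- tile_small: Small square tile, 22 x 22 mm, dark slate-grey. Its origin is the centre of the underside, z up. Ceramic, 14 mm thick, loose. Sides along its x and y axes. At the start the tiles stand in two stacks, one of two and one of three; this one tops the taller stack, on the round or the oblong tile.
- tile_round: Round tile, 46 mm diameter, cream. Its origin is the centre of the underside, z up. Ceramic, 14 mm thick, loose. At the start in the middle layer, on the square or the hexagonal tile.
- tile_rectangle: Oblong tile, 32 mm along its x axis, 50 mm along its y axis, cream. Its origin is the centre of the underside, z up. Ceramic, 14 mm thick, loose. At the start in the middle layer, on the square or the hexagonal tile.
- tile_square: Large square tile, 62 x 62 mm, terracotta. Its origin is the centre of the underside, z up. Ceramic, 14 mm thick, loose. Sides along its x and y axes. At the start at the bottom of a stack, on a 3 mm round grey felt pad on the table.
- tile_hexagon: Regular hexagonal tile, 60 mm across flats, terracotta; two of its flats face +x and -x of the tile. Its origin is the centre of the underside, z up. Ceramic, 14 mm thick, loose. At the start at the bottom of a stack, on a 3 mm round grey felt pad on the table.
- board_small: Part-made mosaic: fixed plywood board 112 x 112 x 6 mm with a ring of glued mosaic pieces, 13 mm wide and 3 mm high, round a square opening 38 x 38 mm. The opening is centred; its floor is 6 mm above the origin, the tops of the pieces 9 mm. Origin: centre of the board's underside, on the table; z up. Leaves 8 mm of room all round the tile.
- board_round: Part-made mosaic: fixed plywood board 112 x 112 x 6 mm with a ring of glued mosaic pieces, 13 mm wide and 3 mm high, round a round opening 62 mm in diameter. The opening is centred; its floor is 6 mm above the origin, the tops of the pieces 9 mm. Origin: centre of the board's underside, on the table; z up. Leaves 8 mm of room all round the tile.
- board_rectangle: Part-made mosaic: fixed plywood board 112 x 112 x 6 mm with a ring of glued mosaic pieces, 13 mm wide and 3 mm high, round an oblong opening, 48 mm along the board's x, 66 mm along its y. The opening is centred; its floor is 6 mm above the origin, the tops of the pieces 9 mm. Origin: centre of the board's underside, on the table; z up. Leaves 8 mm of room all round the tile.
- board_square: Part-made mosaic: fixed plywood board 112 x 112 x 6 mm with a ring of glued mosaic pieces, 13 mm wide and 3 mm high, round a large square opening 78 x 78 mm, sides along the board's x and y. The opening is centred; its floor is 6 mm above the origin, the tops of the pieces 9 mm. Origin: centre of the board's underside, on the table; z up. Leaves 8 mm of room all round the tile.
- board_hexagon: Part-made mosaic: fixed plywood board 112 x 112 x 6 mm with a ring of glued mosaic pieces, 13 mm wide and 3 mm high, round a hexagonal opening 76 mm across flats, two flats facing its +x and -x. The opening is centred; its floor is 6 mm above the origin, the tops of the pieces 9 mm. Origin: centre of the board's underside, on the table; z up. Leaves 8 mm of room all round the tile.
Things that resemble listed ones, but are neither listed nor needed, are in the scene too. What is shaped like the tile_hexagon but yellow is not meant.

How it is judged:
By the outcome, as a careful person would: the job done as asked, in the order asked, and still so for the second after the job is handed in, with the robot touching nothing.
It also fails if it takes over 125 s, if anything falls off the work surface, if the arm or the gripper's body presses on something with over 40 N, if the wrist force passes 120 N, or if a joint passes its speed limit or range.

## Working session

There is one attempt and no reset: what is moved stays moved. The work goes in short steps, Python scripts to look and compute and a tool call to move; the robot and the scene stay as the last step left them, time stands still between calls to the robot, and variables do not carry over. Pictures are saved under pics/ and viewed, at most 14 in all, crops included, and the job is handed in when it is done.

Besides the shell and the picture viewer there is one more tool, called after "Request:" by a JSON object that holds its "fn" and its "kwargs". carry_out: Moves the arm, as the interface text tells. Its arguments: {"type":"object","properties":{"claw":{"type":"array","items":{"type":"number"}},"delta_pos":{"type":"array","items":{"type":"array","items":{"type":"number"}}},"angular":{"type":"array","items":{"type":"array","items":{"type":"number"}}},"force":{"type":"number"}},"required":["claw","delta_pos","angular"]}

```bash
mkdir -p pics; ls
cat > h.py <<'E'
import numpy as np, cv2
from cell import arm
from scipy.spatial.transform import Rotation as R
def save(p,n): cv2.imwrite('pics/'+n+'.png',cv2.cvtColor(p['frame'],cv2.COLOR_RGB2BGR))
def ray(p,uv,fish=False):
    K=p['mtx'];T=np.array(p['T']);x=(uv[0]-K[0][2])/K[0][0];y=(uv[1]-K[1][2])/K[1][1]
    if fish:
        r=np.hypot(x,y);s=np.sin(r)/r if r>1e-9 else 1;d=np.array([x*s,y*s,np.cos(r)])
    else: d=np.array([x,y,1.])
    d=T[:3,:3]@d;return T[:3,3],d/np.linalg.norm(d)
def atz(p,uv,z,fish=False):
    o,d=ray(p,uv,fish);return o+d*(z-o[2])/d[2]
def tri(rays):
    A=np.zeros((3,3));b=np.zeros(3)
    for o,d in rays:
        M=np.eye(3)-np.outer(d,d);A+=M;b+=M@o
    x=np.linalg.solve(A,b);return x,[np.linalg.norm((np.eye(3)-np.outer(d,d))@(x-o)) for o,d in rays]
def px(c): return np.array([c[0]*560,c[1]*420])
E
python3 - <<'E'
from h import *
s=arm.observe();print(s)
names=['tile_small','tile_round','tile_rectangle','tile_square','tile_hexagon','board_small','board_round','board_rectangle','board_square','board_hexagon']
for c in ['scene','side','wrist']:
    p=arm.get_image(c);save(p,c+'0');print(c,np.array(p['T']).round(3).tolist(),np.array(p['mtx']).round(1).tolist())
    for n in names:
        print(n,[(round(d['conf'],2),px(d['centre']).round(0).tolist(),) for d in arm.place_of(n,p)[:4]])
E
```

```text
pics
{'clock': 0.0, 'joints': array([ 1.23940633,  0.43525257,  0.02494722,  1.57407228, -0.01161961,
        1.13397513, -0.07509009]), 'dq': array([ 3.32186165e-04,  1.53119268e-03, -8.02225074e-05,  5.28924147e-04,
        9.54629065e-04,  1.39987417e-03, -8.32946037e-05]), 'joint_efforts': array([-3.44442060e-04, -6.67846942e+01,  9.85129885e-01, -3.14457536e+01,
       -6.05356484e-02,  4.29572293e-02,  2.06328800e-04]), 'position': array([ 0.14160421, -0.60824058,  0.22593587]), 'ee_rot': array([-3.11954225e+00, -3.58354410e-01,  4.57407976e-04]), 'force': array([ 0.81949452,  0.17488876, -0.27754085]), 'ft_torque': array([-0.01159982, -0.00731899,  0.04183029]), 'gripper_force': 0.0, 'width': 0.9999976926082592}
scene [[0.806, 0.465, -0.366, 0.874], [0.592, -0.639, 0.49, -0.473], [-0.006, -0.612, -0.791, 0.842], [0.0, 0.0, 0.0, 1.0]] [[433.6, 0.0, 282.6], [0.0, 433.6, 211.0], [0.0, 0.0, 1.0]]
tile_small [(0.68, [223.0, 244.0])]
tile_round [(0.52, [292.0, 196.0])]
tile_rectangle [(0.68, [228.0, 253.0]), (0.37, [360.0, 200.0])]
tile_square [(0.76, [297.0, 198.0])]
tile_hexagon [
[... 560 characters left out ...]
.49, [316.0, 189.0])]
tile_square [(0.84, [289.0, 251.0])]
tile_hexagon [(0.84, [366.0, 200.0]), (0.51, [319.0, 200.0])]
board_small [(0.65, [219.0, 224.0])]
board_round [(0.98, [309.0, 154.0]), (0.69, [289.0, 247.0])]
board_rectangle [(0.85, [214.0, 276.0])]
board_square [(0.79, [261.0, 383.0])]
board_hexagon [(0.74, [269.0, 176.0])]
wrist [[0.228, -0.936, -0.267, 0.213], [-0.974, -0.219, -0.062, -0.591], [-0.001, 0.274, -0.962, 0.385], [0.0, 0.0, 0.0, 1.0]] [[325.2, 0.0, 278.7], [0.0, 325.2, 207.0], [0.0, 0.0, 1.0]]
tile_small []
tile_round []
tile_rectangle []
tile_square []
tile_hexagon [(0.61, [2.0, 5.0])]
board_small []
board_round []
board_rectangle []
board_square []
board_hexagon []
```

View pics/scene0.png

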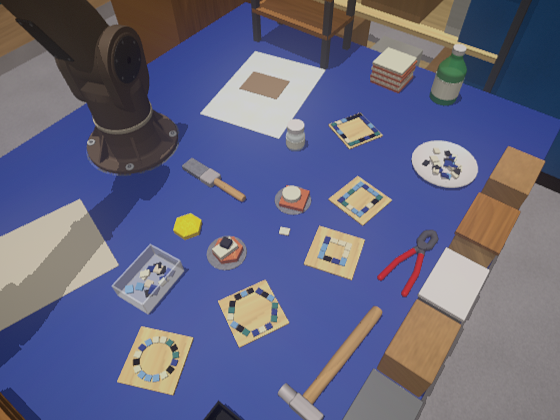

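View pics/side0.png

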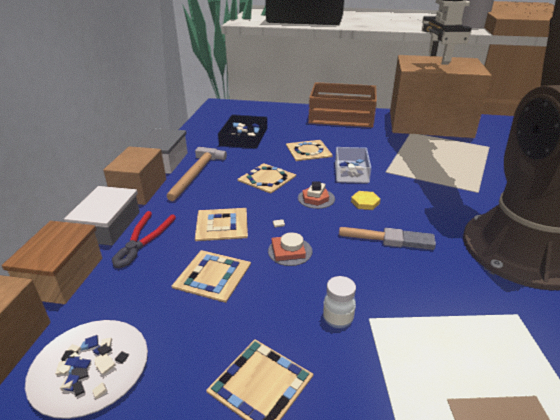

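Run:
```python
from h import *
P={c:arm.get_image(c) for c in ['scene','side']}
for n in ['tile_small','tile_round','tile_rectangle','tile_square','tile_hexagon','board_small','board_round','board_rectangle','board_square','board_hexagon']:
    D={c:arm.place_of(n,P[c])[:3] for c in P}
    for a in D['scene']:
        for b in D['side']:
            x,r=tri([ray(P['scene'],px(a['centre'])),ray(P['side'],px(b['centre']))]);print(n,x.round(4),np.round(r[0],4),round(a['conf'],2),round(b['conf'],2))
```

```text
tile_small [ 0.4518 -0.1183  0.0352] 0.0059 0.44 0.57
tile_round [ 0.5494  0.1414 -0.007 ] 0.0793 0.69 0.39
tile_round [0.5468 0.3022 0.1138] 0.0218 0.66 0.39
tile_round [ 0.5401 -0.0143 -0.0944] 0.1499 0.56 0.39
tile_rectangle [ 0.4568 -0.1285  0.0252] 0.0042 0.51 0.44
tile_hexagon [ 0.3998 -0.1308  0.0229] 0.0501 0.88 0.75
tile_hexagon [ 0.4996 -0.0173 -0.0376] 0.2063 0.88 0.68
tile_hexagon [ 0.4448 -0.1186 -0.0017] 0.0023 0.79 0.75
tile_hexagon [ 0.5443 -0.0114 -0.0923] 0.1544 0.79 0.68
board_small [0.6503 0.0265 0.001 ] 0.0015 0.67 0.59
board_round [ 0.503  -0.3883 -0.006 ] 0.0048 0.79 0.84
board_round [ 0.553  -0.3597 -0.0501] 0.0737 0.79 0.67
board_rectangle [ 0.6204  0.1951 -0.0018] 0.0046 0.92 0.93
board_square [0.4783 0.4083 0.006 ] 0.0002 0.88 0.78
board_square [ 0.4104  0.0959 -0.3104] 0.1553 0.25 0.78
board_hexagon [ 0.5927 -0.1998 -0.0061] 0.0026 0.94 0.79
```

The first picture shows the two stacks: square with round near (293,197), and hexagon, oblong and small near (226,250). The boards are small (335,252), round (157,358), oblong (361,200), large square (355,128) and hexagonal (252,313). The side view agrees, and the yellow hexagon is a decoy. Next I'll go over the stacks for a close wrist view.

Request:
{"fn": "carry_out", "kwargs": {"claw": [9.18,9.18,9.18,9.18,9.18,9.18,9.18,9.18,9.18,9.18,9.18,9.18,9.18,9.18,9.18,9.18,9.18,9.18,9.18,9.18], "delta_pos": [[0,0,0],[0,0,0],[1.8,-3.4,-0.5],[1.8,-3.4,-0.5],[1.8,-3.4,-0.5],[1.8,-3.4,-0.5],[1.8,-3.4,-0.5],[1.8,-3.4,-0.5],[1.8,-3.4,-0.5],[1.8,-3.4,-0.5],[1.8,-3.4,-0.5],[1.8,-3.4,-0.5],[1.8,-3.4,-0.5],[1.8,-3.4,-0.5],[1.8,-3.4,-0.5],[1.8,-3.4,-0.5],[1.8,-3.4,-0.5],[1.8,-3.4,-0.5],[1.8,-3.4,-0.5],[0,0,0]], "angular": [[0,0,0.114],[0,0,0.114],[0,0,0],[0,0,0],[0,0,0],[0,0,0],[0,0,0],[0,0,0],[0,0,0],[0,0,0],[0,0,0],[0,0,0],[0,0,0],[0,0,0],[0,0,0],[0,0,0],[0,0,0],[0,0,0],[0,0,0],[0,0,0]], "force": 15}}

```text
clock: 4.75
position: [0.4493, -0.0254, 0.3126]
ee_rot: [-3.139, -0.012, -0.004]
force: [0.1, 0.3, -0.1]
width: 0.999
gripper_force: 0.0
```

Run:
```python
from h import *
s=arm.observe();print(s['clock'],s['position'],s['ee_rot'],s['joints'].round(2))
p=arm.get_image('wrist');save(p,'w1');print(np.array(p['T'])[:3,3])
zs=dict(tile_small=.045,tile_round=.031,tile_rectangle=.031,tile_square=.017,tile_hexagon=.017)
for n in ['tile_small','tile_round','tile_rectangle','tile_square','tile_hexagon','board_small','board_round','board_rectangle','board_square','board_hexagon']:
    for d in arm.trace(n,p)[:3]:
        c=px(d['centre']);m=d['region'].astype(np.uint8)
        cs,_=cv2.findContours(m,cv2.RETR_EXTERNAL,cv2.CHAIN_APPROX_NONE);c0=max(cs,key=cv2.contourArea)
        z=zs.get(n,.006)
        q=np.array([atz(p,k[0],z,True)[:2] for k in c0]).astype(np.float32)*1000
        (x,y),wh,a=cv2.minAreaRect(q);print(n,round(d['conf'],2),c.round(0),'rect',round(x),round(y),np.round(wh),round(a,1))
```

```text
4.75 [ 0.44929271 -0.0253576   0.31262849] [-3.13937199 -0.01232469 -0.0039996 ] [ 0.35  0.11 -0.45  1.81  0.05  1.23 -1.68]
[ 0.5222242 -0.0244634  0.4710524]
tile_small 0.81 [347. 171.] rect 454 -118 [23. 22.] 3.3
tile_round 0.68 [199. 150.] rect 481 88 [46. 45.] 88.8
tile_rectangle 0.59 [359. 163.] rect 456 -126 [51. 34.] 78.1
tile_square 0.69 [197. 131.] rect 488 91 [63. 65.] 17.3
tile_hexagon 0.88 [345. 153.] rect 455 -118 [59. 67.] 76.8
tile_hexagon 0.63 [341. 242.] rect 336 -123 [68. 59.] 3.3
board_small 0.56 [249.  32.] rect 650 23 [114. 113.] 15.6
board_round 0.81 [495. 143.] rect 503 -387 [115. 118.] 24.3
board_rectangle 0.59 [143.  60.] rect 619 189 [113. 112.] 79.5
board_hexagon 0.93 [399.  77.] rect 592 -201 [114. 113.] 63.6
```

View pics/w1.png

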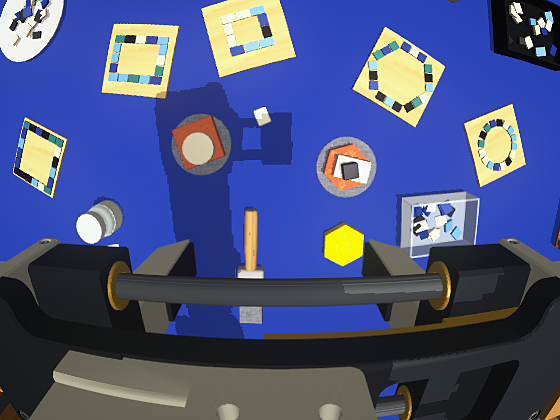

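The wrist view shows both stacks with sizes that match: square and round at (200,143), hexagon stack at (347,167). Next is a close look above the small tile.

Request:
{"fn": "carry_out", "kwargs": {"claw": [9.18,9.18,9.18,9.18,9.18,9.18,9.18,9.18], "delta_pos": [[0.1,1.5,2.8],[0.1,1.5,2.8],[0.1,1.5,2.8],[0.1,1.5,2.8],[0.1,1.6,2.8],[0,1.6,2.8],[0,0,0],[0,0,0]], "angular": [[0,0,-0.05],[0,0,0],[0,0,0],[0,0,0],[0,0,0],[0,0,0],[0,0,0],[0,0,0]]}}

```text
clock: 6.1
position: [0.4561, -0.1219, 0.1439]
ee_rot: [-3.14, -0.079, 0.001]
force: [0.2, 0.4, 1.1]
width: 0.996
gripper_force: 0.0
```

```bash
cat >> h.py <<'E'
def fit(p,n,z,k=2,fish=True):
    out=[]
    for d in arm.trace(n,p)[:k]:
        cs,_=cv2.findContours(d['region'].astype(np.uint8),cv2.RETR_EXTERNAL,cv2.CHAIN_APPROX_NONE);c0=max(cs,key=cv2.contourArea)
        q=np.array([atz(p,u[0],z,fish)[:2] for u in c0]).astype(np.float32)*1000
        (x,y),wh,a=cv2.minAreaRect(q);out.append((round(d['conf'],2),[round(x,1),round(y,1)],np.round(wh,1).tolist(),round(a,1)))
        print(n,z,*out[-1])
    return out
def yaw(s): 
    M=R.from_rotvec(s['ee_rot']).as_matrix();return np.degrees(np.arctan2(M[1,0],M[0,0])),np.degrees(np.arccos(-M[2,2]))
def go(x,y,z,ps):
    """delta in tool axes (cm), after a turn first, from measured pose; mm and deg in"""
    s=arm.observe();a,t=yaw(s);d=np.array([x,y,z])/10-s['position']*100;q=np.radians(ps);c,n=np.cos(q),np.sin(q)
    print('at',(s['position']*1000).round(1),'yaw',round(a,1),'tilt',round(t,2),'t',s['clock'],'q7',s['joints'][6].round(2),'F',s['force'].round(1),'w',s['width'].__round__(3),'| turn',round(-np.radians(ps-a),3),'then d',np.round([c*d[0]+n*d[1],n*d[0]-c*d[1],-d[2]],2))
E
python3 - <<'E'
from h import *
p=arm.get_image('wrist');save(p,'w2')
for n,z in [('tile_small',.045),('tile_small',.0),('tile_rectangle',.031),('tile_hexagon',.017),('tile_square',.017),('tile_round',.031),('board_hexagon',.006),('board_round',.006),('board_rectangle',.006)]: fit(p,n,z)
P={c:arm.get_image(c) for c in ['scene','side']};P['w']=p
for n in ['tile_small','tile_rectangle','tile_hexagon']:
    rs=[]
    for c in P:
        d=arm.look_for(n,P[c])[:1]
        if d: rs.append(ray(P[c],px(d[0]['centre']),c=='w'))
    if len(rs)>1: x,r=tri(rs);print(n,x.round(4),np.round(r,4))
go(454,-118,36,3)
E
```

```text
tile_small 0.045 0.59 [454.1, -120.4] [24.2, 21.8] 10.8
tile_small 0.0 0.59 [441.0, -120.9] [28.4, 25.6] 10.8
tile_rectangle 0.031 0.58 [454.6, -126.9] [49.2, 33.8] 79.1
tile_hexagon 0.017 0.96 [324.2, -126.3] [34.7, 59.9] 3.1
tile_hexagon 0.017 0.77 [456.1, -118.9] [58.0, 68.1] 70.9
tile_square 0.017 0.87 [488.9, 88.4] [62.2, 69.1] 18.9
tile_round 0.031 0.57 [481.9, 84.7] [44.5, 53.1] 15.8
tile_round 0.031 0.29 [586.6, -194.6] [103.2, 104.0] 63.8
board_round 0.006 0.84 [503.2, -387.0] [114.3, 115.9] 24.4
board_rectangle 0.006 0.89 [619.2, 186.2] [116.3, 113.8] 79.4
tile_small [ 0.4543 -0.1212  0.0381] [0.0053 0.0064 0.002 ]
tile_rectangle [ 0.4572 -0.1314  0.0239] [0.0057 0.0042 0.0062]
tile_hexagon [ 0.3919 -0.1004 -0.014 ] [0.0742 0.1457 0.0747]
at [ 456.2 -122.2  143.7] yaw 2.9 tilt 0.01 t 7.15 q7 -1.53 F [-0.4 -0.6 -0.4] w 1.001 | turn -0.002 then d [-0.2  -0.43 10.77]
```

View pics/w2.png

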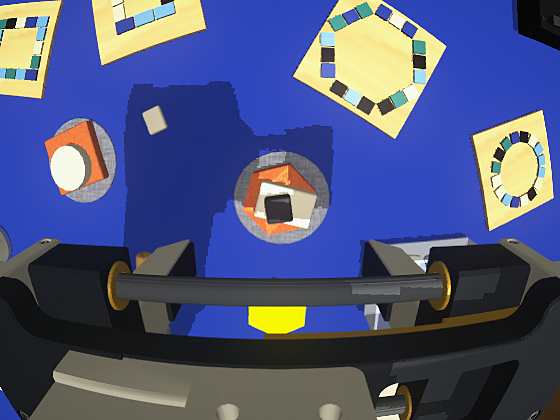

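The view shows the small tile at (277,207), turned about 8°. It sits on the oblong, which sits on the hexagon, and the heights agree (38 and 24 mm mid-faces). I'll grasp it.

Request:
{"fn": "carry_out", "kwargs": {"claw": [5,5,5,5,5,5,5,5,1.5,1.5,1.5,1.5,1.5,1.5], "delta_pos": [[-0.2,-0.25,1.8],[0,0,2.5],[0,0,2.5],[0,0,2],[0,0,1],[0,0,0.7],[0,0,0.3],[0,0,0],[0,0,0],[0,0,0],[0,0,0],[0,0,0],[0,0,0],[0,0,0]], "angular": [[0,0,-0.087],[0,0,0],[0,0,0],[0,0,0],[0,0,0],[0,0,0],[0,0,0],[0,0,0],[0,0,0],[0,0,0],[0,0,0],[0,0,0],[0,0,0],[0,0,0]], "force": 12}}

```text
clock: 8.55
position: [0.4543, -0.1199, 0.036]
ee_rot: [3.134, 0.216, 0.001]
force: [-0.4, 0.6, 5.0]
width: 0.237
gripper_force: 12.0
```

Run:
```python
from h import *
p=arm.get_image('wrist');save(p,'w3')
go(454,-120,36,8); go(650,24,110,15.6)
for n,z in [('board_small',.006),('tile_rectangle',.031)]: fit(p,n,z)
```

```text
at [ 454.3 -119.9   36. ] yaw 7.9 tilt 0.03 t 8.6 q7 -1.56 F [-0.5 -0.6  5.3] w 0.238 | turn -0.002 then d [-0.03  0.   -0.  ]
at [ 454.3 -119.9   36. ] yaw 7.9 tilt 0.03 t 8.6 q7 -1.56 F [-0.5 -0.6  5.3] w 0.238 | turn -0.135 then d [22.72 -8.6  -7.4 ]
board_small 0.006 0.63 [588.4, 38.5] [59.1, 19.0] 83.5
tile_rectangle 0.031 0.83 [468.8, -127.6] [16.4, 50.8] 1.5
```

View pics/w3.png

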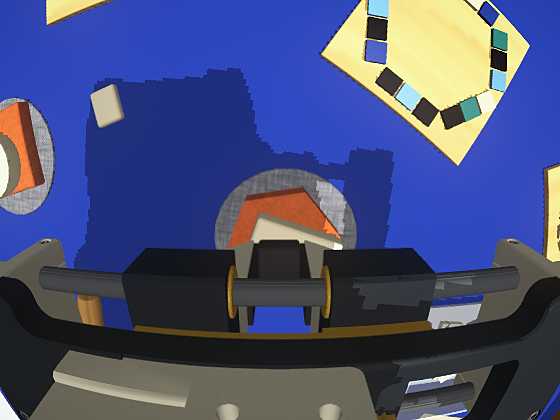

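The 21.9 mm opening confirms the grip. I'll lift it and carry it over board_small.

Request:
{"fn": "carry_out", "kwargs": {"claw": [1.5,1.5,1.5,1.5,1.5,1.5,1.5,1.5,1.5,1.5,1.5,1.5,1.5], "delta_pos": [[0,0,-0.7],[0,0,-1.5],[0,0,-1.8],[2.3,-0.86,-1.2],[2.3,-0.86,-1.2],[2.3,-0.86,-1],[3,-1.2,0],[3,-1.2,0],[3,-1.2,0],[3,-1.2,0],[2.3,-0.86,0],[1.5,-0.4,0],[0,0,0]], "angular": [[0,0,0],[0,0,0],[0,0,-0.135],[0,0,0],[0,0,0],[0,0,0],[0,0,0],[0,0,0],[0,0,0],[0,0,0],[0,0,0],[0,0,0],[0,0,0]]}}

```text
clock: 10.0
position: [0.6506, 0.0267, 0.1097]
ee_rot: [-3.111, -0.43, -0.001]
force: [-0.4, 0.2, -0.1]
width: 0.241
gripper_force: 12.0
```

Run:
```python
from h import *
p=arm.get_image('wrist');save(p,'w4')
fit(p,'board_small',.006);fit(p,'board_rectangle',.006);fit(p,'board_square',.006);fit(p,'board_hexagon',.006)
go(650,24,11.5,15.6)
```

```text
board_small 0.006 0.76 [659.1, 24.8] [95.7, 113.2] 15.3
board_rectangle 0.006 0.78 [620.3, 188.4] [113.8, 115.0] 80.5
board_square 0.006 0.63 [501.6, 331.0] [9.5, 22.1] 82.6
board_hexagon 0.006 0.63 [619.9, 188.5] [113.2, 113.3] 80.0
board_hexagon 0.006 0.59 [588.3, -188.3] [42.4, 69.3] 15.7
at [648.7  23.5 109.8] yaw 15.6 tilt 0.05 t 10.25 q7 -1.64 F [-0.1 -0.4 -0.8] w 0.238 | turn -0.0 then d [ 0.14 -0.01  9.83]
```

View pics/w4.png

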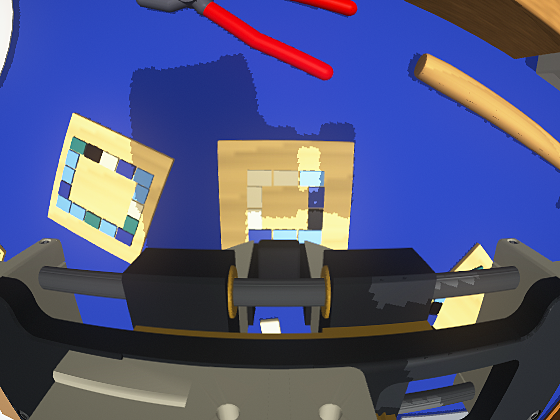

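Board centred at about (650,23.5) with yaw 15.5°, and its opening is seen at (285,205). I'll lower the tile.

Request:
{"fn": "carry_out", "kwargs": {"claw": [1.5,1.5,1.5,1.5,1.5,1.5,1.5,1.5,1.5,1.5], "delta_pos": [[0.1,0,1.5],[0,0,2.5],[0,0,2.5],[0,0,1.5],[0,0,0.8],[0,0,0.5],[0,0,0.3],[0,0,0.2],[0,0,0],[0,0,0]], "angular": [[0,0,0],[0,0,0],[0,0,0],[0,0,0],[0,0,0],[0,0,0],[0,0,0],[0,0,0],[0,0,0],[0,0,0]]}}

```text
clock: 11.25
position: [0.6508, 0.0249, 0.0123]
ee_rot: [3.112, 0.427, 0.002]
force: [-0.4, -0.1, -0.5]
width: 0.236
gripper_force: 12.0
```

Request:
{"fn": "carry_out", "kwargs": {"claw": [1.5,1.5,1.5], "delta_pos": [[0,0,0.08],[0,0,0.05],[0,0,0]], "angular": [[0,0,0],[0,0,0],[0,0,0]]}}

```text
clock: 11.55
position: [0.6507, 0.0248, 0.0111]
ee_rot: [3.112, 0.427, 0.001]
force: [-1.5, 0.0, 4.9]
width: 0.237
gripper_force: 12.0
```

Touchdown matches the prediction (11.1 mm). Releasing and rising.

Request:
{"fn": "carry_out", "kwargs": {"claw": [3.6,3.6,3.6,3.6,3.6,5,7.5,7.5,7.5,7.5], "delta_pos": [[0,0,0],[0,0,0],[0,0,0],[0,0,-0.5],[0,0,-1.5],[-1,0,-3],[-2,0,-4],[-2,0,-4],[0,0,-1],[0,0,0]], "angular": [[0,0,0],[0,0,0],[0,0,0],[0,0,0],[0,0,0],[0,0,0],[0,0,0],[0,0,0],[0,0,0],[0,0,0]]}}

```text
clock: 12.55
position: [0.6037, 0.0114, 0.1537]
ee_rot: [3.112, 0.426, 0.008]
force: [0.8, -0.7, -0.7]
width: 0.778
gripper_force: 0.0
```

Run:
```python
from h import *
p=arm.get_image('wrist');save(p,'w5')
fit(p,'tile_small',.02);fit(p,'board_small',.006);fit(p,'board_rectangle',.006);fit(p,'tile_rectangle',.031);fit(p,'tile_hexagon',.017)
# rectified top view of board_rectangle, 1px = 0.25mm, cols = +board u (yaw -10), rows
K=p['mtx'];T=np.array(p['T']);c,s=np.cos(np.radians(-10)),np.sin(np.radians(-10))
g=np.arange(-65,65,.35);U,V=np.meshgrid(g,-g)
W=np.stack([.620+(c*U-s*V)/1e3,.1885+(s*U+c*V)/1e3,np.full(U.shape,.009)],-1)-T[:3,3]
C=W@T[:3,:3];r=np.hypot(C[...,0],C[...,1]);th=np.arctan2(r,C[...,2])
m=cv2.remap(p['frame'],(K[0][0]*th*C[...,0]/r+K[0][2]).astype('f4'),(K[1][1]*th*C[...,1]/r+K[1][2]).astype('f4'),cv2.INTER_LINEAR)
cv2.imwrite('pics/w5r.png',np.hstack([cv2.copyMakeBorder(p['frame'],0,0,0,0,0)[:len(m)*1,:420,::-1] if 0 else m[...,::-1],cv2.resize(p['frame'],(495,len(m)))[...,::-1]]));print(m.shape)
go(455.5,-126,80,-11)
```

```text
board_small 0.006 0.57 [650.2, 22.7] [113.3, 113.1] 15.1
board_rectangle 0.006 0.81 [620.2, 188.8] [113.7, 113.1] 79.9
tile_hexagon 0.017 0.82 [483.1, -105.4] [16.0, 41.0] 15.4
(372, 372, 3)
at [601.8  11.5 148.9] yaw 15.6 tilt 0.14 t 12.85 q7 -1.61 F [-0.8  0.1 -1. ] w 0.818 | turn 0.465 then d [-11.74  16.29   6.89]
```

View pics/w5r.png

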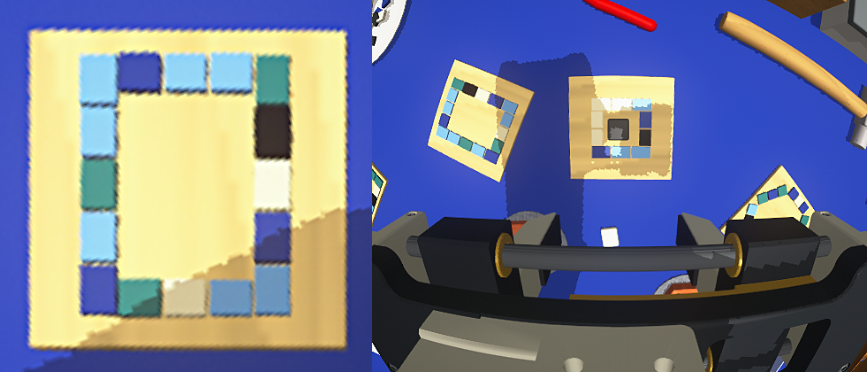

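The small tile lies centred in its opening. The rectified view shows the oblong opening's long side along 80°, so board yaw is −10°. On to the oblong tile.

Request:
{"fn": "carry_out", "kwargs": {"claw": [8.5,8.5,8.5,8.5,8.5,8.5,8.5,8.5,8.5,8.5,8.5], "delta_pos": [[0,0,0],[0,0,0],[0,0,0],[0,0,0],[-2,2.8,0.7],[-2.1,3,0.7],[-2.1,3,0.7],[-2.1,3,0.7],[-2.1,3,0.7],[-1.3,1.5,0.4],[0,0,0]], "angular": [[0,0,0.116],[0,0,0.116],[0,0,0.116],[0,0,0.116],[0,0,0],[0,0,0],[0,0,0],[0,0,0],[0,0,0],[0,0,0],[0,0,0]]}}

```text
clock: 13.95
position: [0.4531, -0.1286, 0.11]
ee_rot: [3.126, -0.306, -0.007]
force: [0.4, 0.2, 0.7]
width: 0.928
gripper_force: 0.0
```

Run:
```python
from h import *
arm.get_image('wrist');p=arm.get_image('wrist');save(p,'w6')
fit(p,'tile_rectangle',.031);fit(p,'tile_hexagon',.017)
go(455.5,-126,22,-11)
```

```text
tile_rectangle 0.031 0.84 [454.6, -126.6] [49.7, 33.8] 79.0
tile_hexagon 0.017 0.7 [344.8, -126.7] [60.7, 30.7] 78.5
tile_hexagon 0.017 0.66 [456.7, -117.1] [56.7, 68.4] 64.9
at [ 457.5 -125.5  111.4] yaw -10.9 tilt 0.05 t 14.15 q7 -1.75 F [-0.2  0.3  0.6] w 0.924 | turn 0.002 then d [-0.19  0.09  8.94]
```

View pics/w6.png

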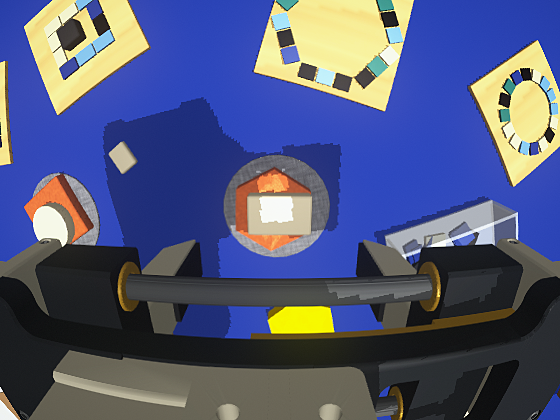

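The oblong tile is at (279,215), aligned with the tool. The hexagon's flats face the fingers.

Request:
{"fn": "carry_out", "kwargs": {"claw": [7,7,7,7,7,7,7,4,4,4,4,4,4], "delta_pos": [[-0.26,0.16,1.5],[0,0,2.5],[0,0,2.2],[0,0,1.5],[0,0,0.8],[0,0,0.44],[0,0,0],[0,0,0],[0,0,0],[0,0,0],[0,0,0],[0,0,0],[0,0,0]], "angular": [[0,0,0],[0,0,0],[0,0,0],[0,0,0],[0,0,0],[0,0,0],[0,0,0],[0,0,0],[0,0,0],[0,0,0],[0,0,0],[0,0,0],[0,0,0]], "force": 15}}

```text
clock: 15.45
position: [0.4539, -0.1277, 0.0225]
ee_rot: [3.127, -0.3, 0.001]
force: [-0.9, 0.7, 6.8]
width: 0.54
gripper_force: 15.0
```

Run:
```python
from h import *
go(454.6,-126.6,22,-11);go(620,188.8,90,-10)
```

```text
at [ 453.9 -127.7   22.5] yaw -11.0 tilt 0.05 t 15.45 q7 -1.83 F [-0.9  0.7  6.8] w 0.54 | turn 0.001 then d [ 0.05 -0.12  0.05]
at [ 453.9 -127.7   22.5] yaw -11.0 tilt 0.05 t 15.45 q7 -1.83 F [-0.9  0.7  6.8] w 0.54 | turn -0.017 then d [ 10.86 -34.05  -6.75]
```

Request:
{"fn": "carry_out", "kwargs": {"claw": [4,4,4,4,4,4,4,4,4,4,4,4,4,4,4], "delta_pos": [[0,0,-0.7],[0,0,-1.5],[0,0,-2],[0.6,-1.5,-1.5],[1,-2.5,-1.1],[1,-3.4,0],[1.1,-3.4,0],[1.1,-3.4,0],[1.1,-3.4,0],[1.1,-3.4,0],[1.1,-3.4,0],[1.1,-3.4,0],[1,-3.2,0],[0.7,-2.4,0],[0,0,0]], "angular": [[0,0,0],[0,0,-0.017],[0,0,0],[0,0,0],[0,0,0],[0,0,0],[0,0,0],[0,0,0],[0,0,0],[0,0,0],[0,0,0],[0,0,0],[0,0,0],[0,0,0],[0,0,0]]}}

```text
clock: 16.95
position: [0.6192, 0.1874, 0.0903]
ee_rot: [-3.127, 0.266, -0.0]
force: [-0.4, 1.1, -0.7]
width: 0.539
gripper_force: 15.0
```

Run:
```python
from h import *
p=arm.get_image('wrist');p=arm.get_image('wrist');save(p,'w7')
fit(p,'tile_rectangle',.08);fit(p,'board_rectangle',.006);fit(p,'board_square',.006)
go(620,188.8,11.5,-10)
```

```text
tile_rectangle 0.08 0.89 [616.5, 185.6] [55.8, 30.7] 80.3
board_rectangle 0.006 0.72 [634.2, 186.7] [112.7, 85.4] 81.0
board_square 0.006 0.71 [633.8, 186.5] [111.8, 84.1] 80.4
board_square 0.006 0.52 [537.8, 403.8] [12.1, 14.3] 75.9
at [618.5 180.8  90. ] yaw -10.1 tilt 0.07 t 17.2 q7 -2.29 F [-0.3 -0.3  0. ] w 0.543 | turn -0.001 then d [ 0.01 -0.81  7.85]
```

Request:
{"fn": "carry_out", "kwargs": {"claw": [4,4,4,4,4,4,4,4], "delta_pos": [[0.1,-0.4,1],[0,-0.4,2],[0,0,2],[0,0,1],[0,0,0.6],[0,0,0.4],[0,0,0],[0,0,0]], "angular": [[0,0,0],[0,0,0],[0,0,0],[0,0,0],[0,0,0],[0,0,0],[0,0,0],[0,0,0]]}}

```text
clock: 18.0
position: [0.6216, 0.1903, 0.0206]
ee_rot: [-3.129, 0.274, -0.001]
force: [-0.0, -0.5, 0.3]
width: 0.539
gripper_force: 15.0
```

Run:
```python
from h import *
go(620,188.8,11.5,-10)
```

```text
at [621.6 190.3  20.6] yaw -10.0 tilt 0.06 t 18.0 q7 -2.33 F [-0.  -0.5  0.3] w 0.539 | turn 0.0 then d [-0.13  0.18  0.91]
```

Request:
{"fn": "carry_out", "kwargs": {"claw": [4,4,4,4,4,4], "delta_pos": [[-0.1,0.15,0.3],[0,0,0.3],[0,0,0.2],[0,0,0.1],[0,0,0.03],[0,0,0]], "angular": [[0,0,0],[0,0,0],[0,0,0],[0,0,0],[0,0,0],[0,0,0]]}}

```text
clock: 18.6
position: [0.6199, 0.1888, 0.0116]
ee_rot: [3.129, -0.274, 0.0]
force: [-2.8, -2.3, 9.2]
width: 0.542
gripper_force: 15.0
```

Request:
{"fn": "carry_out", "kwargs": {"claw": [6.4,6.4,6.4,6.4,7,8.5,8.5,8.5,8.5,8.5,8.5,8.5], "delta_pos": [[0,0,0],[0,0,0],[0,0,0],[0,0,-0.5],[0,0,-1.5],[0,0,-2.5],[-2,0,-2.5],[-2,0,-2.5],[-2,1,-0.5],[-2,1,0],[-2,1,0],[0,0,0]], "angular": [[0,0,0],[0,0,0],[0,0,0],[0,0,0],[0,0,0],[0,0,0],[0,0,-0.12],[0,0,-0.12],[0,0,-0.12],[0,0,-0.12],[0,0,0],[0,0,0]]}}

```text
clock: 19.8
position: [0.5255, 0.1506, 0.1118]
ee_rot: [3.103, 0.476, -0.001]
force: [-0.1, 0.3, 0.1]
width: 0.926
gripper_force: 0.0
```

Run:
```python
from h import *
p=arm.get_image('wrist');p=arm.get_image('wrist');save(p,'w8')
fit(p,'tile_rectangle',.02);fit(p,'board_rectangle',.006);fit(p,'tile_round',.031);fit(p,'tile_square',.017);fit(p,'board_square',.006)
go(481.5,88,110,17)
```

```text
tile_rectangle 0.02 0.74 [618.8, 189.4] [50.3, 32.9] 80.1
board_rectangle 0.006 0.56 [619.9, 189.3] [113.3, 112.9] 80.0
tile_round 0.031 0.71 [496.8, 96.8] [20.4, 40.1] 16.1
tile_square 0.017 0.56 [501.4, 97.3] [42.5, 61.3] 18.7
board_square 0.006 0.56 [479.6, 402.2] [114.0, 115.8] 64.2
at [527.5 153.8 110.8] yaw 17.5 tilt 0.03 t 20.15 q7 -1.89 F [-0.2  0.1  0.5] w 0.922 | turn 0.01 then d [-6.33  4.95  0.08]
```

The oblong tile is placed within 1 mm. Now the round one.

Request:
{"fn": "carry_out", "kwargs": {"claw": [9,9,9,9,9], "delta_pos": [[-2,1.5,0],[-2.3,2,0],[-2,1.45,0],[0,0,0],[0,0,0]], "angular": [[0,0,0.01],[0,0,0],[0,0,0],[0,0,0],[0,0,0]]}}

```text
clock: 20.65
position: [0.4819, 0.0874, 0.1109]
ee_rot: [-3.107, -0.462, -0.001]
force: [0.9, 0.9, -0.3]
width: 0.979
gripper_force: 0.0
```

Run:
```python
from h import *
p=arm.get_image('wrist');save(p,'w9')
a=fit(p,'tile_round',.031);fit(p,'tile_square',.017)
P={c:arm.get_image(c) for c in ['scene','side']};P['w']=p
for n in ['tile_round']:
    rs=[]
    for c in P:
        d=arm.look_for(n,P[c])[:1]
        if d: rs.append(ray(P[c],px(d[0]['centre']),c=='w'))
    if len(rs)>1: x,r=tri(rs);print(n,x.round(4),np.round(r,4))
x,y=a[0][1];go(x,y,22.5,17)
```

```text
tile_round 0.031 0.92 [483.2, 89.7] [46.4, 45.5] 17.0
tile_square 0.017 0.66 [489.4, 92.8] [61.9, 61.5] 18.2
tile_round [0.5326 0.1168 0.0208] [0.0508 0.1087 0.0586]
at [481.6  87.7 110.6] yaw 17.0 tilt 0.01 t 21.05 q7 -1.8 F [ 0.6 -0.   0.4] w 0.975 | turn -0.0 then d [ 0.21 -0.14  8.81]
```

View pics/w9.png

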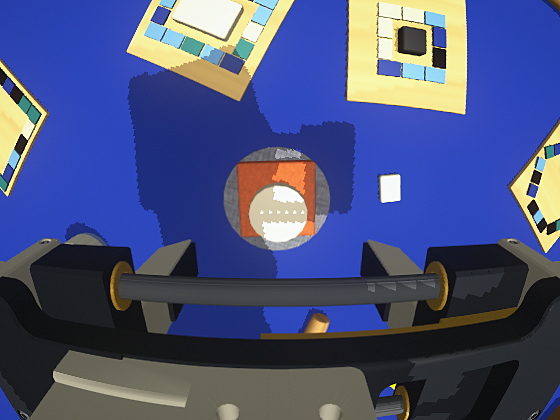

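The round tile is at (278,214) on the square, centred between the fingers.

Request:
{"fn": "carry_out", "kwargs": {"claw": [7,7,7,7,7,7,7,3.8,3.8,3.8,3.8,3.8,3.8], "delta_pos": [[0.2,-0.15,1.5],[0,0,2.5],[0,0,2.2],[0,0,1.5],[0,0,0.7],[0,0,0.4],[0,0,0],[0,0,0],[0,0,0],[0,0,0],[0,0,0],[0,0,0],[0,0,0]], "angular": [[0,0,0],[0,0,0],[0,0,0],[0,0,0],[0,0,0],[0,0,0],[0,0,0],[0,0,0],[0,0,0],[0,0,0],[0,0,0],[0,0,0],[0,0,0]], "force": 18}}

```text
clock: 22.35
position: [0.4832, 0.0892, 0.0231]
ee_rot: [3.107, 0.463, 0.001]
force: [0.1, -0.1, 5.6]
width: 0.487
gripper_force: 18.0
```

Run:
```python
from h import *
go(483.2,89.7,22.5,17);go(503,-387,90,24)
```

```text
at [483.2  89.2  23.1] yaw 16.9 tilt 0.04 t 22.35 q7 -1.9 F [ 0.1 -0.1  5.6] w 0.487 | turn -0.001 then d [ 0.01 -0.04  0.06]
at [483.2  89.2  23.1] yaw 16.9 tilt 0.04 t 22.35 q7 -1.9 F [ 0.1 -0.1  5.6] w 0.487 | turn -0.123 then d [-17.56  44.31  -6.69]
```

Opening reads 44.8 mm against 46 expected, so I'll check after a small lift.

Request:
{"fn": "carry_out", "kwargs": {"claw": [3.8,3.8,3.8,3.8], "delta_pos": [[0,0,-0.3],[0,0,-0.5],[0,0,-0.5],[0,0,0]], "angular": [[0,0,0],[0,0,0],[0,0,0],[0,0,0]], "force": 22}}

```text
clock: 22.75
position: [0.4834, 0.0894, 0.0365]
ee_rot: [-3.107, -0.463, -0.002]
force: [-0.6, 0.3, -0.6]
width: 0.492
gripper_force: 22.0
```

Run:
```python
from h import *
p=arm.get_image('wrist');fit(p,'tile_round',.045);fit(p,'tile_square',.017)
save(p,'w10');q=arm.get_image('side');a=cv2.cvtColor(np.vstack([cv2.resize(p['frame'][150:300,160:400],(640,400)),]),4)
b=cv2.cvtColor(cv2.resize(q['frame'][190:290,220:360],(280,200)),4);cv2.imwrite('pics/w10c.png',np.vstack([a,cv2.copyMakeBorder(b,0,0,0,360,0)]))
go(503,-387,90,24)
```

```text
tile_round 0.045 0.91 [491.5, 92.4] [31.4, 44.1] 17.0
tile_square 0.017 0.97 [499.4, 95.9] [42.4, 61.9] 17.3
at [482.9  89.2  35.6] yaw 16.9 tilt 0.01 t 22.95 q7 -1.89 F [ 0.3 -0.6  0.3] w 0.491 | turn -0.123 then d [-17.53  44.32  -5.44]
```

View pics/w10c.png

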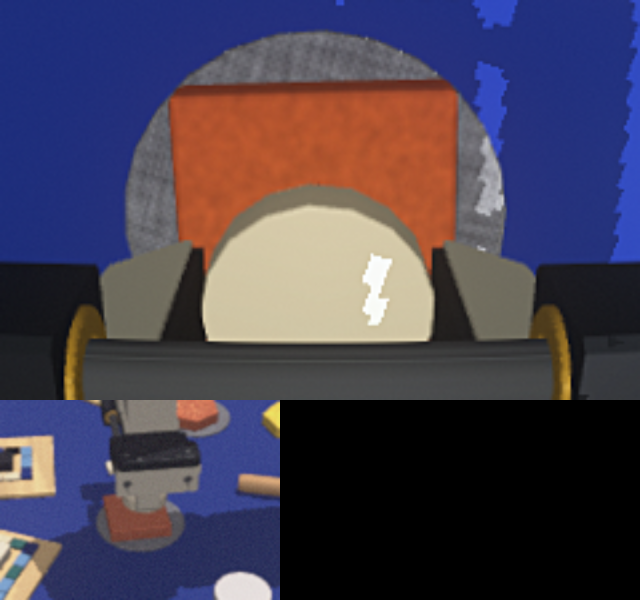

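Round tile is held square at its diameter. I'll carry it to board_round.

Request:
{"fn": "carry_out", "kwargs": {"claw": [3.8,3.8,3.8,3.8,3.8,3.8,3.8,3.8,3.8,3.8,3.8,3.8,3.8,3.8,3.8,3.8,3.8,3.8], "delta_pos": [[0,0,-1.5],[0,0,-2],[-0.4,1,-1.5],[-0.8,2,-0.4],[-1.3,3.2,0],[-1.4,3.5,0],[-1.4,3.5,0],[-1.4,3.5,0],[-1.4,3.5,0],[-1.4,3.5,0],[-1.4,3.5,0],[-1.4,3.5,0],[-1.4,3.5,0],[-1.4,3.5,0],[-1.2,3,0],[-0.8,2.1,0],[-0.4,1,0],[0,0,0]], "angular": [[0,0,-0.12],[0,0,0],[0,0,0],[0,0,0],[0,0,0],[0,0,0],[0,0,0],[0,0,0],[0,0,0],[0,0,0],[0,0,0],[0,0,0],[0,0,0],[0,0,0],[0,0,0],[0,0,0],[0,0,0],[0,0,0]]}}

```text
clock: 24.75
position: [0.4991, -0.3833, 0.0892]
ee_rot: [-3.075, -0.645, 0.001]
force: [0.3, -0.5, -0.3]
width: 0.494
gripper_force: 22.0
```

Run:
```python
from h import *
p=arm.get_image('wrist');p=arm.get_image('wrist');save(p,'w11')
fit(p,'tile_round',.1);fit(p,'board_round',.006)
go(503,-387,22,24)
```

```text
tile_round 0.1 0.94 [508.1, -376.7] [31.0, 43.6] 23.9
board_round 0.006 0.81 [514.2, -384.0] [87.8, 112.9] 24.0
at [ 500.2 -380.1   89.8] yaw 23.9 tilt 0.06 t 24.95 q7 -0.83 F [-0.   0.  -0.4] w 0.491 | turn -0.001 then d [-0.02  0.75  6.78]
```

Request:
{"fn": "carry_out", "kwargs": {"claw": [3.8,3.8,3.8,3.8,3.8,3.8,3.8,3.8], "delta_pos": [[-0.1,0.4,1],[0,0.4,2],[0,0,2],[0,0,1],[0,0,0.5],[0,0,0.3],[0,0,0],[0,0,0]], "angular": [[0,0,0],[0,0,0],[0,0,0],[0,0,0],[0,0,0],[0,0,0],[0,0,0],[0,0,0]]}}

```text
clock: 25.75
position: [0.5025, -0.39, 0.0224]
ee_rot: [3.073, 0.648, 0.001]
force: [-0.4, -0.7, -1.4]
width: 0.491
gripper_force: 22.0
```

Run:
```python
from h import *
go(503,-388,12.1,24)
```

```text
at [ 502.5 -390.    22.4] yaw 23.8 tilt 0.06 t 25.75 q7 -0.86 F [-0.4 -0.7 -1.4] w 0.491 | turn -0.003 then d [ 0.13 -0.16  1.03]
```

Request:
{"fn": "carry_out", "kwargs": {"claw": [3.8,3.8,3.8,3.8,3.8,3.8], "delta_pos": [[0,-0.15,0.4],[0,0,0.3],[0,0,0.2],[0,0,0.1],[0,0,0.07],[0,0,0]], "angular": [[0,0,0],[0,0,0],[0,0,0],[0,0,0],[0,0,0],[0,0,0]]}}

```text
clock: 26.35
position: [0.5013, -0.3884, 0.0121]
ee_rot: [3.074, 0.648, -0.001]
force: [-3.8, 1.9, 12.6]
width: 0.492
gripper_force: 22.0
```

Contact. I'll release, then go to the hexagon.

Request:
{"fn": "carry_out", "kwargs": {"claw": [6,6,6,6,7,9,9,9,9,9,9,9,9,9,9,9,9,9,9], "delta_pos": [[0,0,0],[0,0,0],[0,0,0],[0,0,-0.5],[0,0,-1.5],[0,0,-2.5],[0,0,-3],[0,0,-2.5],[0,0,0],[0,0,0],[0,0,0],[-1.4,-3.5,0],[-1.4,-3.5,0],[-1.4,-3.5,0],[-1.4,-3.5,0],[-1.4,-3.5,0],[-1.4,-3.5,0],[-1,-2.5,0],[-0.6,-2,0]], "angular": [[0,0,0],[0,0,0],[0,0,0],[0,0,0],[0,0,0],[0,0,0],[0,0,0.126],[0,0,0.126],[0,0,0.126],[0,0,0.126],[0,0,0.126],[0,0,0],[0,0,0],[0,0,0],[0,0,0],[0,0,0],[0,0,0],[0,0,0],[0,0,0]]}}

```text
clock: 28.25
position: [0.4578, -0.116, 0.1123]
ee_rot: [-3.124, 0.333, -0.002]
force: [0.5, 0.1, 0.7]
width: 0.979
gripper_force: 0.0
```

Run:
```python
from h import *
p=arm.get_image('wrist');p=arm.get_image('wrist');save(p,'w12')
fit(p,'tile_round',.02);fit(p,'board_round',.006);a=fit(p,'tile_hexagon',.017);b=fit(p,'board_hexagon',.006)
print('top-surface polys')
for d in arm.trace('tile_hexagon',p)[:2]:
    c0=max(cv2.findContours(d['region'].astype(np.uint8),0,1)[0],key=cv2.contourArea)
    q=np.array([atz(p,u[0],.017,True)[:2] for u in c0]).astype('f4')*1000
    e=[(np.ptp(q@[np.cos(t),np.sin(t)]),np.degrees(t)) for t in np.radians(np.arange(0,180,2))]
    w=min(((sum(e[(i+30*k)%90][0] for k in range(3))/3,i*2) for i in range(30)));print(q.mean(0),'width,yaw',w,[ (round(e[(w[1]//2+30*k)%90][0],1)) for k in range(3)])
K=p['mtx'];T=np.array(p['T']);ps=np.radians(-26)
c,s=np.cos(ps),np.sin(ps);g=np.arange(-60,60,.35);U,V=np.meshgrid(g,-g)
W=np.stack([.592+(c*U-s*V)/1e3,-.2005+(s*U+c*V)/1e3,np.full(U.shape,.009)],-1)-T[:3,3]
C=W@T[:3,:3];r=np.hypot(C[...,0],C[...,1]);th=np.arctan2(r,C[...,2])
m=cv2.remap(p['frame'],(K[0][0]*th*C[...,0]/r+K[0][2]).astype('f4'),(K[1][1]*th*C[...,1]/r+K[1][2]).astype('f4'),cv2.INTER_LINEAR)
cv2.imwrite('pics/w12r.png',np.hstack([m,cv2.resize(p['frame'],(450,len(m)))])[...,::-1])
go(456.5,-118,110,-13)
```

```text
tile_round 0.02 0.7 [489.6, 85.3] [61.6, 69.8] 19.1
tile_round 0.02 0.69 [500.2, -382.2] [55.9, 43.9] 84.2
board_round 0.006 0.95 [502.9, -387.8] [114.4, 116.0] 24.6
tile_hexagon 0.017 0.9 [343.4, -126.3] [63.6, 31.4] 78.5
tile_hexagon 0.017 0.55 [454.8, -121.4] [60.1, 69.8] 76.9
board_hexagon 0.006 0.91 [589.6, -200.5] [111.8, 106.9] 63.5
top-surface polys
[ 343.4437  -126.17565] width,yaw (np.float64(52.43910079244987), 48) [np.float64(66.8), np.float64(59.0), np.float64(31.5)]
[ 455.41763 -120.74558] width,yaw (np.float64(61.83000747663013), 16) [np.float64(63.2), np.float64(60.4), np.float64(61.9)]
at [ 458.2 -119.2  111.3] yaw -12.4 tilt 0.04 t 28.6 q7 -1.8 F [1.1 0.7 0.5] w 0.979 | turn 0.011 then d [-0.19 -0.08  0.13]
```

View pics/w12r.png

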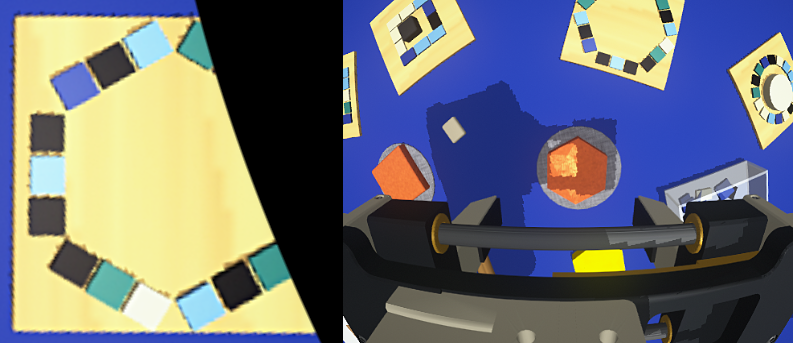

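Hexagon board yaw is −26°, with a flat facing left in the rectified view, and the tile's flat normals are at 16.5° + 60k. I'll check the finger clearance to the clear box.

Run:
```python
from h import *
p=arm.get_image('scene')
for uv in [(151,245),(184,259),(148,310),(113,282)]: print(atz(p,uv,.035).round(3),atz(p,uv,.0).round(3))
go(455.5,-120,8.5,-13.5)
```

```text
[ 0.32  -0.222  0.035] [ 0.296 -0.211  0.   ]
[ 0.405 -0.205  0.035] [ 0.385 -0.193 -0.   ]
[ 0.431 -0.333  0.035] [ 0.412 -0.327  0.   ]
[ 0.324 -0.333  0.035] [ 0.301 -0.327  0.   ]
at [ 458.1 -119.1  111.2] yaw -12.4 tilt 0.03 t 28.65 q7 -1.8 F [-0.6 -0.2 -0.1] w 0.982 | turn 0.02 then d [-0.23  0.14 10.27]
```

Request:
{"fn": "carry_out", "kwargs": {"claw": [8,8,8,8,8,8,8,8,5.2,5.2,5.2,5.2,5.2,5.2], "delta_pos": [[-0.25,0.1,1.5],[0,0,2.5],[0,0,2.5],[0,0,1.7],[0,0,1],[0,0,0.7],[0,0,0.37],[0,0,0],[0,0,0],[0,0,0],[0,0,0],[0,0,0],[0,0,0],[0,0,0]], "angular": [[0,0,0.02],[0,0,0],[0,0,0],[0,0,0],[0,0,0],[0,0,0],[0,0,0],[0,0,0],[0,0,0],[0,0,0],[0,0,0],[0,0,0],[0,0,0],[0,0,0]], "force": 25}}

```text
clock: 30.05
position: [0.4555, -0.1188, 0.0087]
ee_rot: [3.12, -0.367, 0.001]
force: [-0.3, -1.8, 6.2]
width: 0.647
gripper_force: 25.0
```

Run:
```python
from h import *
go(591.5,-200.5,90,4)
```

```text
at [ 455.5 -118.8    8.7] yaw -13.4 tilt 0.05 t 30.05 q7 -1.91 F [-0.3 -1.8  6.2] w 0.647 | turn -0.304 then d [12.99  9.1  -8.13]
```

Width 59.5 mm is right. I'll lift it and carry it to board_hexagon.

Request:
{"fn": "carry_out", "kwargs": {"claw": [5.2,5.2,5.2,5.2,5.2,5.2,5.2,5.2,5.2,5.2,5.2,5.2], "delta_pos": [[0,0,-0.5],[0,0,-1.2],[0,0,-2.4],[0,0,-2.5],[0,0,-1.5],[2,1.4,0],[3,2.2,0],[3,2.1,0],[3,2.1,0],[2,1.3,0],[0,0,0],[0,0,0]], "angular": [[0,0,0],[0,0,0],[0,0,-0.1],[0,0,-0.1],[0,0,-0.104],[0,0,0],[0,0,0],[0,0,0],[0,0,0],[0,0,0],[0,0,0],[0,0,0]]}}

```text
clock: 31.25
position: [0.5909, -0.1998, 0.0895]
ee_rot: [-3.139, -0.109, 0.001]
force: [-0.2, 0.6, -1.3]
width: 0.651
gripper_force: 25.0
```

Run:
```python
from h import *
p=arm.get_image('wrist');save(p,'w13')
a=fit(p,'tile_hexagon',.098);b=fit(p,'board_hexagon',.006)
go(591.5,-200.5,22,4)
```

```text
tile_hexagon 0.098 0.63 [605.0, -197.9] [43.8, 59.8] 3.6
at [ 590.3 -199.4   89.6] yaw 4.0 tilt 0.05 t 31.4 q7 -1.48 F [ 0.1  0.4 -1.5] w 0.65 | turn 0.001 then d [0.11 0.12 6.76]
```

View pics/w13.png

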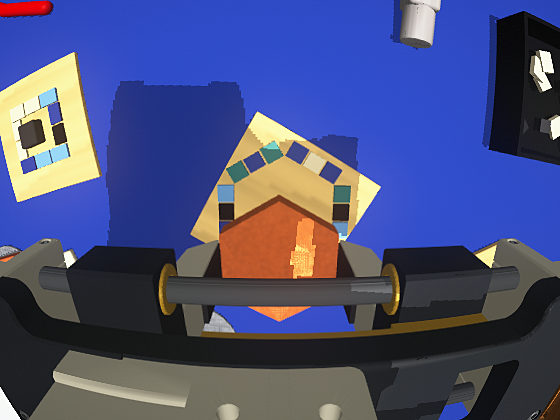

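The held hexagon's vertex (279,197) lines up with the ring's vertex (272,150), so the orientation is right.

Request:
{"fn": "carry_out", "kwargs": {"claw": [5.2,5.2,5.2,5.2,5.2,5.2,5.2,5.2], "delta_pos": [[0,0.15,1],[0,0,2],[0,0,2],[0,0,1],[0,0,0.5],[0,0,0.3],[0,0,0],[0,0,0]], "angular": [[0,0,0],[0,0,0],[0,0,0],[0,0,0],[0,0,0],[0,0,0],[0,0,0],[0,0,0]]}}

```text
clock: 32.2
position: [0.5919, -0.2017, 0.022]
ee_rot: [3.139, 0.11, 0.002]
force: [0.5, 0.2, -0.9]
width: 0.65
gripper_force: 25.0
```

Run:
```python
from h import *
go(590.5,-201,11.7,4)
```

```text
at [ 591.9 -201.7   22. ] yaw 4.0 tilt 0.06 t 32.2 q7 -1.51 F [ 0.5  0.2 -0.9] w 0.65 | turn -0.0 then d [-0.14 -0.08  1.03]
```

Request:
{"fn": "carry_out", "kwargs": {"claw": [5.2,5.2,5.2,5.2,5.2,5.2], "delta_pos": [[-0.1,-0.05,0.4],[0,0,0.3],[0,0,0.2],[0,0,0.1],[0,0,0.06],[0,0,0]], "angular": [[0,0,0],[0,0,0],[0,0,0],[0,0,0],[0,0,0],[0,0,0]]}}

```text
clock: 32.8
position: [0.5903, -0.2013, 0.0118]
ee_rot: [3.139, 0.109, -0.0]
force: [-5.7, 1.5, 11.9]
width: 0.647
gripper_force: 25.0
```

Request:
{"fn": "carry_out", "kwargs": {"claw": [7.4,7.4,7.4,7.4,8,9,9,9,9,9,9,9,9,9,9,9,9,9,9], "delta_pos": [[0,0,0],[0,0,0],[0,0,0],[0,0,-0.5],[0,0,-1.5],[0,0,-2.5],[0,0,-3],[0,0,-2.5],[-0.1,-2.5,0],[-0.1,-3.5,0],[-0.1,-3.5,0],[-0.1,-3.5,0],[-0.1,-3.5,0],[-0.1,-3.5,0],[0,-3.5,0],[0,-3.5,0],[0,-2.5,0],[0,-1.5,0],[0,0,0]], "angular": [[0,0,0],[0,0,0],[0,0,0],[0,0,0],[0,0,0],[0,0,0],[0,0,-0.122],[0,0,-0.122],[0,0,0],[0,0,0],[0,0,0],[0,0,0],[0,0,0],[0,0,0],[0,0,0],[0,0,0],[0,0,0],[0,0,0],[0,0,0]]}}

```text
clock: 34.7
position: [0.4887, 0.0944, 0.112]
ee_rot: [-3.101, -0.497, -0.003]
force: [0.4, -0.3, -0.3]
width: 0.981
gripper_force: 0.0
```

Run:
```python
from h import *
p=arm.get_image('wrist');p=arm.get_image('wrist');save(p,'w14')
fit(p,'tile_square',.017);fit(p,'board_square',.006);fit(p,'tile_hexagon',.02)
go(489,91.5,9,18)
```

```text
tile_square 0.017 0.65 [614.7, 186.4] [108.6, 103.3] 80.5
tile_square 0.017 0.59 [489.4, 92.6] [62.0, 61.9] 18.2
tile_hexagon 0.02 0.58 [577.1, -177.0] [66.8, 39.5] 35.5
at [489.5  90.4 110.9] yaw 17.9 tilt 0.04 t 34.95 q7 -1.82 F [0.1 0.2 0.2] w 0.979 | turn -0.002 then d [-1.000e-02 -1.200e-01  1.019e+01]
```

View pics/w14.png

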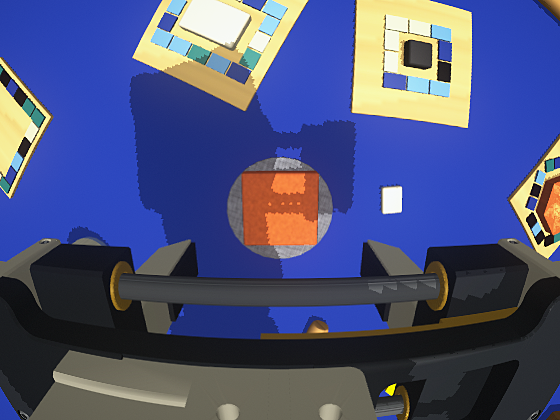

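The square tile is bare at (281,208) and aligned with the tool. I'll grasp it.

Request:
{"fn": "carry_out", "kwargs": {"claw": [9,9,9,9,9,9,9,9,5.4,5.4,5.4,5.4,5.4,5.4], "delta_pos": [[0,-0.2,1.5],[0,0,2.5],[0,0,2.5],[0,0,1.7],[0,0,1],[0,0,0.7],[0,0,0.3],[0,0,0],[0,0,0],[0,0,0],[0,0,0],[0,0,0],[0,0,0],[0,0,0]], "angular": [[0,0,0],[0,0,0],[0,0,0],[0,0,0],[0,0,0],[0,0,0],[0,0,0],[0,0,0],[0,0,0],[0,0,0],[0,0,0],[0,0,0],[0,0,0],[0,0,0]], "force": 25}}

```text
clock: 36.35
position: [0.4886, 0.0935, 0.009]
ee_rot: [3.103, 0.491, 0.001]
force: [-0.2, -1.9, 4.6]
width: 0.673
gripper_force: 25.0
```

Run:
```python
from h import *
p=arm.get_image('side');fit(p,'board_square',.006,2,False);p=arm.get_image('scene');fit(p,'board_square',.006,2,False)
s=arm.observe()
for t in (64,-26): go(479.5,402.5,90,t)
```

```text
board_square 0.006 0.82 [479.2, 405.0] [114.9, 114.3] 64.2
board_square 0.006 0.93 [480.2, 399.5] [114.2, 115.4] 64.7
at [488.6  93.5   9. ] yaw 18.0 tilt 0.03 t 36.55 q7 -1.94 F [-1.1 -1.9  5.8] w 0.672 | turn -0.803 then d [ 27.37 -14.36  -8.1 ]
at [488.6  93.5   9. ] yaw 18.0 tilt 0.03 t 36.55 q7 -1.94 F [-1.1 -1.9  5.8] w 0.672 | turn 0.767 then d [-14.36 -27.37  -8.1 ]
```

Width 61.8 mm is right. The board comes out at (479.6,402) with yaw 64.4° from three views. I'll lift high to clear the bottle and carry it over.

Request:
{"fn": "carry_out", "kwargs": {"claw": [5.4,5.4,5.4,5.4,5.4,5.4,5.4,5.4,5.4,5.4,5.4,5.4,5.4,5.4,5.4,5.4,5.4,5.4,5.4], "delta_pos": [[0,0,-0.5],[0,0,-1.2],[0,0,-2.5],[0,0,-3],[0,0,-3],[0,0,-2.5],[0,0,-1.3],[0,0,0],[0,0,0],[1.5,-0.8,0],[2.8,-1.5,0],[3.3,-1.7,0],[3.3,-1.7,0],[3.3,-1.7,0],[3.3,-1.7,0],[3.3,-1.7,0],[3.1,-1.7,0],[2.2,-1.1,0],[1.2,-0.6,0]], "angular": [[0,0,0],[0,0,0],[0,0,-0.115],[0,0,-0.115],[0,0,-0.115],[0,0,-0.115],[0,0,-0.115],[0,0,-0.115],[0,0,-0.12],[0,0,0],[0,0,0],[0,0,0],[0,0,0],[0,0,0],[0,0,0],[0,0,0],[0,0,0],[0,0,0],[0,0,0]]}}

```text
clock: 38.45
position: [0.4772, 0.4038, 0.1495]
ee_rot: [-2.655, -1.677, -0.0]
force: [-0.1, -1.1, -1.0]
width: 0.672
gripper_force: 25.0
```

Run:
```python
from h import *
p=arm.get_image('wrist');p=arm.get_image('wrist');save(p,'w15')
s=arm.observe();fit(p,'tile_square',s['position'][2]+.008);fit(p,'board_square',.006)
go(479.6,402.3,22,64.4)
```

```text
tile_square 0.15718128991596267 0.63 [481.9, 417.3] [41.4, 62.4] 64.7
board_square 0.006 0.82 [490.2, 425.8] [64.2, 113.0] 64.0
at [478.7 399.8 148.7] yaw 64.3 tilt 0.07 t 38.65 q7 -1.6 F [ 1.2  0.  -1. ] w 0.672 | turn -0.001 then d [ 0.26 -0.02 12.67]
```

Request:
{"fn": "carry_out", "kwargs": {"claw": [5.4,5.4,5.4,5.4,5.4,5.4,5.4,5.4,5.4,5.4,5.4], "delta_pos": [[0.15,-0.05,1.5],[0,0,2.5],[0,0,2.5],[0,0,2.5],[0,0,1.5],[0,0,1],[0,0,0.6],[0,0,0.4],[0,0,0.1],[0,0,0],[0,0,0]], "angular": [[0,0,0],[0,0,0],[0,0,0],[0,0,0],[0,0,0],[0,0,0],[0,0,0],[0,0,0],[0,0,0],[0,0,0],[0,0,0]]}}

```text
clock: 39.75
position: [0.4788, 0.4031, 0.0233]
ee_rot: [-2.659, -1.674, -0.002]
force: [-1.4, 0.3, -1.5]
width: 0.672
gripper_force: 25.0
```

Run:
```python
from h import *
go(479,401.8,12,64.4)
```

```text
at [478.8 403.1  23.3] yaw 64.4 tilt 0.06 t 39.75 q7 -1.69 F [-1.4  0.3 -1.5] w 0.672 | turn -0.0 then d [-0.11  0.07  1.13]
```

Request:
{"fn": "carry_out", "kwargs": {"claw": [5.4,5.4,5.4,5.4,5.4,5.4], "delta_pos": [[-0.1,0,0.4],[0,0,0.4],[0,0,0.2],[0,0,0.1],[0,0,0.06],[0,0,0]], "angular": [[0,0,0],[0,0,0],[0,0,0],[0,0,0],[0,0,0],[0,0,0]]}}

```text
clock: 40.35
position: [0.478, 0.4016, 0.012]
ee_rot: [2.658, 1.673, -0.0]
force: [-3.3, -4.2, 11.6]
width: 0.669
gripper_force: 25.0
```

Request:
{"fn": "carry_out", "kwargs": {"claw": [7.6,7.6,7.6,7.6,8,9,9,9,9,9,9,9,9,9,9], "delta_pos": [[0,0,0],[0,0,0],[0,0,0],[0,0,-0.5],[0,0,-1.5],[0,0,-3],[0,0,-4],[0,0,-4],[0,0,-4],[-1,1,-4],[-2,1,-3],[-3,1,0],[-3,1,0],[-2,1,0],[0,0,0]], "angular": [[0,0,0],[0,0,0],[0,0,0],[0,0,0],[0,0,0],[0,0,0],[0,0,0],[0,0,0],[0,0,0],[0,0,0],[0,0,0],[0,0,0],[0,0,0],[0,0,0],[0,0,0]]}}

```text
clock: 41.85
position: [0.4763, 0.2776, 0.2523]
ee_rot: [2.66, 1.667, 0.0]
force: [0.7, -0.2, 0.0]
width: 0.979
gripper_force: 0.0
```

Run:
```python
from h import *
w,sc,sd=[arm.get_image(c) for c in ('wrist','scene','side')]
fit(w,'tile_square',.02);fit(w,'board_square',.006)
go(0,0,0,0)
def rect(p,cx,cy,ps,fish):
    K=p['mtx'];T=np.array(p['T']);q=np.radians(ps);c,s=np.cos(q),np.sin(q);g=np.arange(-58,58,.6);U,V=np.meshgrid(g,-g)
    C=(np.stack([cx/1e3+(c*U-s*V)/1e3,cy/1e3+(s*U+c*V)/1e3,np.full(U.shape,.009)],-1)-T[:3,3])@T[:3,:3]
    r=np.hypot(C[...,0],C[...,1]);k=(np.arctan2(r,C[...,2])/r) if fish else 1/C[...,2]
    return cv2.remap(p['frame'],(K[0][0]*k*C[...,0]+K[0][2]).astype('f4'),(K[1][1]*k*C[...,1]+K[1][2]).astype('f4'),1)
B=[(650,23.5,15.3),(503,-388,24.4),(620,189,-10),(592,-201,-26)]
rows=[np.hstack([rect(p,*b,False) for b in B]) for p in (sc,sd)]
q=(479.6,402.3,64.3);sq=np.hstack([rect(w,*q,True),rect(sc,*q,False),rect(sd,*q,False)])
sq=np.hstack([sq,np.zeros_like(sq[:,:rows[0].shape[1]-sq.shape[1]])])
cv2.imwrite('pics/fin.png',np.vstack(rows+[sq])[...,::-1])
```

```text
tile_square 0.02 0.94 [477.6, 401.1] [63.3, 62.6] 64.0
board_square 0.006 0.89 [479.4, 404.2] [112.0, 111.9] 64.3
at [475.3 282.4 251.6] yaw 64.5 tilt 0.06 t 42.1 q7 -1.36 F [-0.6 -0.6 -0.2] w 0.982 | turn 1.125 then d [-47.53  28.24  25.16]
```

View pics/fin.png

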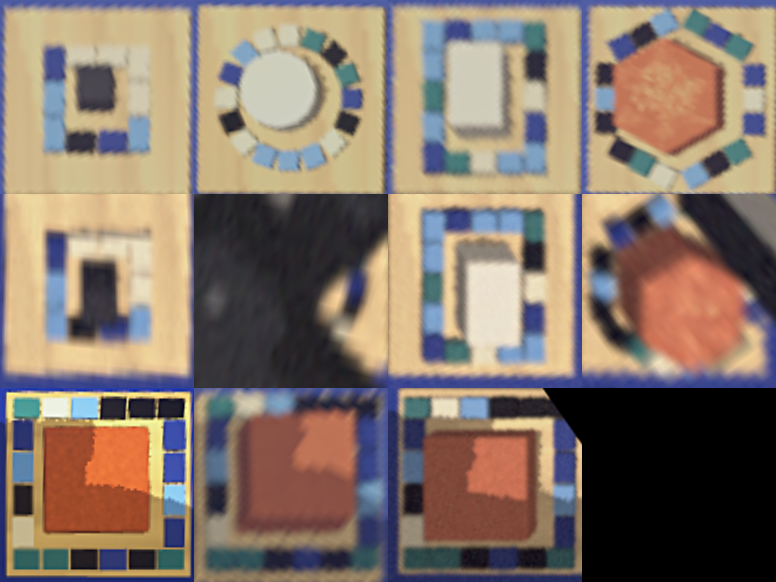

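The rectified views show every tile inside its ring. The offsets between tops and rings are parallax from tile height. Each touchdown height also matched the bare floor (ring tops would have been 3 mm higher). Handing in.

```bash
python3 -c "
from cell import arm
print(arm.sign_off())"
```

```text
the job is handed in; nothing more can be done
None
```

All five tiles are set flat in their matching openings and the job is handed in at about 42 s on the robot clock; `sign_off` returned no verdict.

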